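# Fit the keyed pulley on the pump shaft

### The job

Put the loose metal pulley, boss up, on the upright drive shaft of the small pump, turn it by feel until its keyway drops over the shaft's key, and set it fully home on the shoulder. Lower and press it gently without forcing it, let go of it, and leave the things around where they are.

Things in the scene. Friction and masses are not known exactly. Their poses are not given: they have to be found in the camera images.
- pulley: Loose grey metal V-belt pulley, about 0.4 kg, lying flat on the worktop, boss up. Origin: centre of its flat underside, z up along the bore. Rim disc 96 mm across, z = 0 to 18 mm; boss from z = 18 to 58 mm. Through bore 25 mm across with one keyway, 11 mm wide, its bottom 17 mm from the axis, over the whole height, on the side of the -x axis.
- boss_grip (a point): Point on the pulley's axis, 40 mm above its underside, axes as the pulley's: where to grip the boss, by its two flats, 38 mm apart (normals along y). Elsewhere the boss is 46 mm round. Fingertips must stay above the disc's top, 22 mm below this point. A wall cabinet overhangs the far side of the worktop from 0.33 m up, some 0.1 m beyond: come from the robot's side.
- pump: Small grey pump standing on end, fixed to the worktop, steel drive shaft upright on its z axis. Origin: centre of the underside; base plate 110 x 96 mm, body 90 mm across and 54 mm high; one hose stub at 30 mm height points along its -x axis and ends 76 mm from the axis. The shaft is stiff in its seals: it turns only under more than about 0.16 N m, not from light rubbing (under 10 N). Contact of 80 N would harm it.
- shoulder (a point): Point on the shaft's axis at the top of the pump's shoulder (a collar 42 mm across, 65 mm above the worktop), on which the pulley's underside rests when fully home; axes as the pump's.
- shaft_top (a point): Centre of the shaft's upper end, 56 mm above the shoulder. The shaft is 22 mm across and plain above the key; its top 9 mm taper to 12 mm across.
- key_level (a point): Point on the shaft's axis, 20 mm above the shoulder, level with the upper end of the one key, which runs from there down to the shoulder, 8.5 mm wide, out to 15.5 mm from the axis, top edges bevelled. Its direction is not measured: within 0.6 rad either side of the hose stub (pump's -x). The pulley stops here until its keyway is over the key (fits within about 0.08 rad), then drops 20 mm.
- oil_can: Bystander: green oil can with a long thin spout, 67 mm wide, 142 mm high, standing; origin under its centre.
- spanner: Bystander: steel spanner, 33 x 191 x 6 mm, lying along its y axis; origin under its centre.
- cork: Bystander: cork, 24 mm wide and 42 mm high, standing; origin under its centre.
Mind the look-alikes: they are no part of the job. Leave any orange or turquoise look-alike of the pulley alone.

How it is judged:
On the way:
1. the pulley is threaded on the shaft, above its seat (horizontal distance between pulley and shoulder below 0.006 m and z of pulley in the frame of shoulder between 0.006 and 0.045 m), for 0.1 s.
At the end, for the whole second after the job is handed in: The pulley sits on the shaft boss up, its underside within 3 mm of the shoulder, centred within 4 mm, level within 0.06 rad, at rest and let go (horizontal distance between pulley and shoulder below 0.004 m and z of pulley in the frame of shoulder between -0.003 and 0.003 m and angle between pulley's own z axis and vertical below 0.06 rad and linear speed of pulley below 0.02 m/s); the robot touches nothing.
It fails at once if the pulley is forced against the pump, shaft or key (more than 80 N) (contact force between pulley and pump above 80 N).
It fails at once if the oil can is pushed away from its place (more than 30 mm) (distance of oil_can from where it was at the start of the episode above 0.03 m).
It fails at once if the spanner is pushed away from its place (more than 30 mm) (distance of spanner from where it was at the start of the episode above 0.03 m).
It fails at once if the cork is pushed away from its place (more than 30 mm) (distance of cork from where it was at the start of the episode above 0.03 m).
It also fails if it takes over 72 s, if anything falls off the work surface, if the arm or the gripper's body presses on something with over 40 N, if the wrist force passes 120 N, or if a joint passes its speed limit or range.

### The arm

A 6-joint arm with a two-finger parallel gripper is mounted at the origin on a cart in front of the work surface, level with it; the furniture and walls round the work are solid. World frame = base frame: x ahead of the robot, y to its left, z up, the work surface at z = 0. Lengths are in m, angles in rad, forces in N, time in s.
With the tool pointing down it reaches from about 0.375 to 0.9 m from the base axis. Payload 3.1 kg.
Tool frame: the origin (TCP) lies midway between the tips of the shut fingers; the grasp point (between the pads) lies 19 mm behind it; y points along the fingers, x is the direction in which the jaws open and shut, and the axes are right-handed (so a half turn about y gives the same grasp; the last joint's range is limited). The gripper opens to 87 mm and grips with 3 to 60 N. Pads are 19 mm wide; open, the fingers measure 117 mm over their backs; the gripper's body (75 mm by 190 mm) begins 51 mm behind the grasp point.
Start: joints at [-1.464, 0.527, 1.433, -0, 1.181, -0.178], TCP at [0.176, -0.6, 0.223] pointing down, gripper open.
Joint ranges: [-3.08, 3.08], [-0.75, 2.2], [0.22, 2.44], [-1.43, 4.57], [0, 2.65], [-2.85, 2.85]. Speed limits (rad/s): [2.79, 2.79, 3.14, 3.14, 3.14, 3.14].

### API

Orientations are given as a rotation vector (axis times angle).
In Python, from bench import observe, read_camera, calibration, job_done gives the robot as it stands.
- The arm moves only by the tool step_arm, never from a script. Its argument "rows" is a list of rows, each a list of 3 entries, a list of its own where there are three numbers: the shift along the tool's x, y, z in mm, then the turn, a rotation vector about the tool's x, y, z in degrees, then the gripper's target within -1 to 1 (fully open at 1, half-way at 0, shut at -1). In form: [[[dx, dy, dz], [rx, ry, rz], grip], ...]. A call has 1 to 8 rows; each row shifts and turns the pose as measured when the row begins, along the tool's axes as they then stand; what a row does not reach is not made up. A row lasts 1/10 s, in which the tool goes at most 50 mm and 8.59 degrees, less where a joint would pass 70% of its speed; a pose out of reach is approached as far as the arm can. A call is refused whole if a number of a shift passes 50 or a number of a turn 8.59, either way. A call with a gripper value outside its range is refused whole. The fingers move at their own pace and stop on an object; "grip_force" is the grip in N (left out, the last holds). Time passes only in rows, so rows that do not move let the fingers close. It gives the time, the measured TCP pose, the force and the opening at its end, in the units of the state.
- observe(): the state, without advancing time (a new reading comes with each control period).
- read_camera(name): name is "scene" or "top"; returns (picture, depth): 384x512x3 uint8, red, green, blue; 384x512 float32, m along the optical axis (not along the pixel's ray), 0 where there is no reading.
- calibration(name): a dict with "mtx" (3x3 intrinsics, pixels), "D" ([k1, k2, p1, p2, k3] as OpenCV has them; the pictures are not rectified), "rvec" (rotation vector, rad) and "tvec" (3), from world to camera coordinates, as OpenCV has them. Camera axes: x right, y down, z forward; pixel columns grow to the right and rows downward; lengths in m; the calibration is good to about 2 mm. A picture is of the moment at which its call begins. calibration takes no time and is no camera call.
- job_done(): hands the job in, once; it reports no verdict.
The state is a dict: "t": time; "qpos": joint angles; "qvel": joint speeds; "effort": joint torques, N m; "position": TCP position; "tcp_rot": TCP orientation; "ft_force": force on the tool from outside, world axes, zero at the start; "ft_torque": the same for the moment, N m; "opening": finger opening in m.
Only numpy, scipy, OpenCV 4.12 (cv2) and the standard library are available. Lean on these libraries where they do the work, as an engineer would, in place of code of your own. Each camera call takes 0.05 s, during which the arm holds its last target. There are 200 camera calls.

## Working session

There is one attempt and no reset: what is moved stays moved. The work goes in short steps, Python scripts to look and compute and a tool call to move; the robot and the scene stay as the last step left them, time stands still between calls to the robot, and variables do not carry over. Pictures are saved under pics/ and viewed, on a budget of 10 in all, crops included, one or two more only if the job needs it, and the job is handed in when it is done.

Besides the shell and the picture viewer there is one more tool, called by a JSON object that holds its "name" and its "arguments". step_arm: Moves the arm, as the interface text tells. Its arguments: {"type":"object","properties":{"rows":{"type":"array"},"grip_force":{"type":"number"}},"required":["rows"]}

```bash
mkdir -p pics
cat > h.py <<'E'
import numpy as np,cv2
from bench import observe, read_camera, calibration, job_done
from scipy.spatial.transform import Rotation as R
def cam(n):
    c=calibration(n);return np.array(c['mtx'],float),np.array(c['D'],float),R.from_rotvec(np.ravel(c['rvec'])).as_matrix(),np.ravel(c['tvec'])
def ray(n,px,z):
    K,D,Rm,t=cam(n);u=cv2.undistortPoints(np.array(px,float).reshape(-1,1,2),K,D).reshape(-1,2)
    d=np.c_[u,np.ones(len(u))]@Rm;o=-Rm.T@t
    return o+d*((z-o[2])/d[:,2])[:,None]
def cloud(n,dep):
    K,D,Rm,t=cam(n);h,w=dep.shape;v,u=np.mgrid[:h,:w]
    p=cv2.undistortPoints(np.stack([u,v],-1).reshape(-1,1,2).astype(float),K,D).reshape(-1,2)
    X=np.c_[p,np.ones(len(p))]*dep.reshape(-1,1)
    return ((X-t)@Rm).reshape(h,w,3)
E
python3 - <<'E'
from h import *
for n in('scene','top'):
    p,d=read_camera(n);np.savez(n+'.npz',p=p,d=d);cv2.imwrite(f'pics/{n}0.png',p[:,:,::-1])
    K,D,Rm,t=cam(n);print(n,-Rm.T@t,Rm[2],K[0,0],(d>0).mean())
o=observe();print({k:np.round(v,3) for k,v in o.items()})
E
```

```text
scene [0.17782654 0.92223777 0.71569619] [ 0.40745263 -0.58175839 -0.70394569] 414.3335646505734 0.9959818522135416
top [0.25903512 0.35890268 1.08292088] [ 0.26931487  0.06189477 -0.96106115] 441.3368508455591 0.9962005615234375
{'t': np.float64(0.1), 'qpos': array([-1.464,  0.528,  1.434, -0.   ,  1.181, -0.178]), 'qvel': array([ 0.   , -0.002, -0.001, -0.001, -0.001, -0.002]), 'effort': array([-1.0000e-03, -4.4099e+01, -1.7715e+01,  6.4000e-02,  5.3000e-02,
       -0.0000e+00]), 'position': array([ 0.176, -0.599,  0.222]), 'tcp_rot': array([-1.329,  0.997, -0.995]), 'ft_force': array([-0.006, -0.163, -0.152]), 'ft_torque': array([-0.019, -0.028, -0.01 ]), 'opening': np.float64(0.087)}
```

View pics/scene0.png

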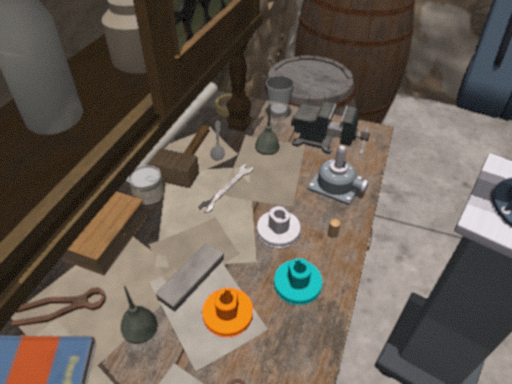

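View pics/top0.png

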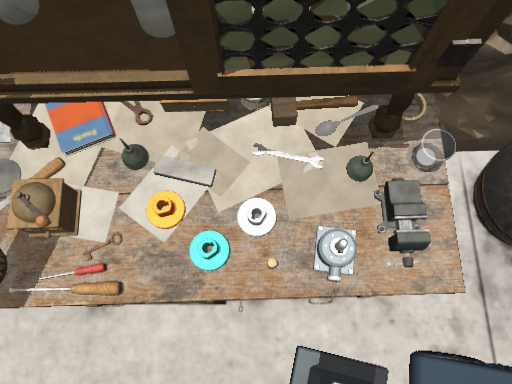

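The scene has three pulley shapes. In the top view, grey is at (257,216), orange at (165,209) and turquoise at (209,250). Grey (scene 279,225) matches the description, and the other two are the named look-alikes. The pump is at top (336,250) with its stub towards the robot at (334,278). The cork is at (272,263). I'll confirm with one enlarged crop and measure.

Run:
```python
from h import *
T=np.load('top.npz');S=np.load('scene.npz')
a=cv2.resize(T['p'][190:245,230:285],(400,400),interpolation=cv2.INTER_CUBIC)
b=cv2.resize(T['p'][222:286,305:369],(400,400),interpolation=cv2.INTER_CUBIC)
c=cv2.resize(S['p'][140:205,305:370],(400,200+200),interpolation=cv2.INTER_CUBIC)[:200*2]
e=cv2.resize(S['p'][200:250,250:310],(400,400),interpolation=cv2.INTER_CUBIC)
im=np.vstack([np.hstack([a,b]),np.hstack([e,c])]);im=cv2.resize(im,(600,600))
cv2.imwrite('pics/crop1.png',im[:,:,::-1])
for n,D in(('top',T),('scene',S)):
    X=cloud(n,D['d'])
    box={'top':((190,245,230,285),(222,286,305,369)),'scene':((200,250,250,310),(140,205,305,370))}[n]
    for nm,(r0,r1,c0,c1) in zip(('pulley','pump'),box):
        P=X[r0:r1,c0:c1].reshape(-1,3)
        for lo,hi in((.012,.024),(.052,.064),(.045,.058),(.06,.07),(.1,.13)):
            q=P[(P[:,2]>lo)&(P[:,2]<hi)]
            if len(q)>3:
                (cx,cy),r=cv2.minEnclosingCircle(q[:,:2].astype(np.float32))
                print(n,nm,lo,hi,len(q),'mean',q.mean(0).round(4),'circ',round(cx,4),round(cy,4),round(r,4))
        q=P[(P[:,2]>.005)&(P[:,2]<.02)]
# pump base plate
X=cloud('top',T['d'])[222:290,300:372].reshape(-1,3);q=X[(X[:,2]>.004)&(X[:,2]<.022)]
print('plate z',np.median(q[:,2]),cv2.minAreaRect(q[:,:2].astype(np.float32)))
q=X[(X[:,2]>.024)&(X[:,2]<.046)];i=q[:,0].argsort()[:25];print('stub',q[i].mean(0))
for nm,px,z in(('cork',(272,263),.042),('spannerL',(255,147),0),('can',(360,168),.03)):print(nm,ray('top',px,z))
```

```text
top pulley 0.012 0.024 859 mean [0.4725 0.4151 0.0174] circ 0.4755 0.4158 0.048
top pulley 0.052 0.064 176 mean [0.4754 0.4152 0.0572] circ 0.4757 0.4161 0.0232
top pulley 0.045 0.058 134 mean [0.4742 0.415  0.055 ] circ 0.4755 0.4156 0.0232
top pulley 0.06 0.07 17 mean [0.4707 0.4194 0.0608] circ 0.4724 0.4159 0.0193
top pump 0.012 0.024 128 mean [0.4355 0.2222 0.0151] circ 0.4392 0.2125 0.0679
top pump 0.052 0.064 584 mean [0.439  0.2146 0.0552] circ 0.4388 0.2133 0.0419
top pump 0.045 0.058 840 mean [0.4375 0.2133 0.0523] circ 0.4262 0.2079 0.0587
top pump 0.06 0.07 139 mean [0.4372 0.2163 0.0645] circ 0.4391 0.2175 0.0255
top pump 0.1 0.13 85 mean [0.4394 0.2133 0.1159] circ 0.4411 0.2124 0.011
scene pulley 0.012 0.024 770 mean [0.4678 0.4256 0.0177] circ 0.4746 0.4149 0.0492
scene pulley 0.052 0.064 217 mean [0.4735 0.4164 0.0569] circ 0.4746 0.4156 0.0238
scene pulley 0.045 0.058 216 mean [0.4725 0.4179 0.0537] circ 0.4739 0.4149 0.0235
scene pump 0.012 0.024 287 mean [0.4618 0.1916 0.0165] circ 0.4773 0.1741 0.1192
scene pump 0.052 0.064 388 mean [0.4355 0.2209 0.055 ] circ 0.4383 0.2129 0.0413
scene pump 0.045 0.058 564 mean [0.4342 0.2202 0.0521] circ 0.4448 0.168 0.0889
scene pump 0.06 0.07 127 mean [0.4368 0.2186 0.0648] circ 0.4389 0.2115 0.0212
scene pump 0.1 0.13 91 mean [0.4369 0.2151 0.113 ] circ 0.4382 0.2116 0.0122
plate z 0.009323155079173966 ((0.4287624955177307, 0.2065710723400116), (0.1624646782875061, 0.17094850540161133), 12.747589111328125)
stub [0.367024   0.20794098 0.03763467]
cork [[0.37018795 0.35306598 0.042     ]]
spannerL [[0.65702082 0.46257    0.        ]]
can [[0.65181101 0.19063911 0.03      ]]
```

View pics/crop1.png

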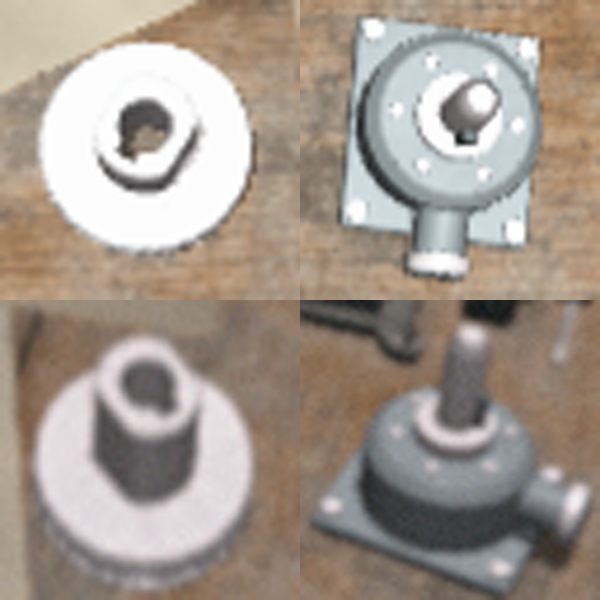

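The crop confirms it. The grey pulley (boss up) has its keyway at the lower left of the bore, and a dark key shows at the shaft foot towards the stub. Next I need the pulley yaw and the key direction.

Run:
```python
from h import *
T=np.load('top.npz');S=np.load('scene.npz')
# boss top outline -> widths
for n,D,(r0,r1,c0,c1) in(('top',T,(190,245,230,285)),('scene',S,(200,250,250,310))):
    P=cloud(n,D['d'])[r0:r1,c0:c1].reshape(-1,3);q=P[(P[:,2]>.0545)&(P[:,2]<.0605)][:,:2]
    c=np.array([.4752,.4157])if n=='top' else np.array([.4746,.4152])
    a=np.radians(np.arange(0,360,10));s=[np.sort((q-c)@[np.cos(x),np.sin(x)])[-3:].mean()*1000 for x in a]
    print(n,'support',dict(zip(range(0,360,10),np.round(s,1))))
    # keyway via hole pixels: those in disc <19mm at boss top plane whose depth lies lower
    v,u=np.mgrid[r0:r1,c0:c1];g=ray(n,np.stack([u.ravel(),v.ravel()],1),.058)[:,:2]-c
    low=(P[:,2]<.052);r=np.hypot(*g.T);ang=np.degrees(np.arctan2(g[:,1],g[:,0]))%360
    m=(r<.0195)&(r>.0135)&low
    print('keyway px',sorted(zip(ang[m].round(),(r[m]*1000).round(1))))
    # key
    (r0,r1,c0,c1)=(222,286,305,369)if n=='top' else(140,205,305,370)
    c=np.array([.439,.2127])if n=='top' else np.array([.4385,.212])
    P=cloud(n,D['d'])[r0:r1,c0:c1].reshape(-1,3);d=P[:,:2]-c;r=np.hypot(*d.T)
    m=(P[:,2]>.068)&(P[:,2]<.09)&(r<.02);an=np.degrees(np.arctan2(d[:,1],d[:,0]))%360
    print('key',sorted(zip(an[m].round(),(r[m]*1000).round(1),(P[m,2]*1000).round())))
    # stub
    m=(r>.05)&(r<.08)&(P[:,2]>.025)&(P[:,2]<.06);print('stub ang',np.degrees(np.arctan2(*d[m].mean(0)[::-1]))%360,m.sum())
```

```text
top support {0: np.float64(22.1), 10: np.float64(21.4), 20: np.float64(21.6), 30: np.float64(21.4), 40: np.float64(21.3), 50: np.float64(20.6), 60: np.float64(19.5), 70: np.float64(18.4), 80: np.float64(19.5), 90: np.float64(20.7), 100: np.float64(21.8), 110: np.float64(22.2), 120: np.float64(22.1), 130: np.float64(21.8), 140: np.float64(21.6), 150: np.float64(21.4), 160: np.float64(21.6), 170: np.float64(21.8), 180: np.float64(22.0), 190: np.float64(22.4), 200: np.float64(22.4), 210: np.float64(22.1), 220: np.float64(21.5), 230: np.float64(20.8), 240: np.float64(19.8), 250: np.float64(18.6), 260: np.float64(18.9), 270: np.float64(19.8), 280: np.float64(20.7), 290: np.float64(21.4), 300: np.float64(21.9), 310: np.float64(22.3), 320: np.float64(22.5), 330: np.float64(22.8), 340: np.float64(22.9), 350: np.float64(22.6)}
keyway px [(np.float64(77.0), np.float64(19.3)), (np.float64(144.0), np.float64(16.4)), (np.float64(150.0), np.float64(14.7)), (np.float64(156.0), np.float64(16.5)), (np.float64(163.0), np.float64(15.2)), (np.float64(171.0), np.float64(14.2)), (np.float64(175.0), np.flo
[... 7303 characters left out ...]
6.0), np.float64(10.0), np.float64(71.0)), (np.float64(196.0), np.float64(10.9), np.float64(80.0)), (np.float64(196.0), np.float64(14.0), np.float64(75.0)), (np.float64(199.0), np.float64(12.2), np.float64(71.0)), (np.float64(200.0), np.float64(12.7), np.float64(83.0)), (np.float64(201.0), np.float64(11.8), np.float64(73.0)), (np.float64(202.0), np.float64(13.1), np.float64(80.0)), (np.float64(202.0), np.float64(14.5), np.float64(86.0)), (np.float64(203.0), np.float64(14.5), np.float64(71.0)), (np.float64(213.0), np.float64(12.6), np.float64(84.0)), (np.float64(216.0), np.float64(10.4), np.float64(83.0)), (np.float64(224.0), np.float64(12.9), np.float64(85.0))]
stub ang 180.5208121116106 125
```

```bash
cat >> h.py <<'E'
def tool():
    o=observe();return np.array(o['position']),R.from_rotvec(o['tcp_rot']),o
def plan(p,yaw,step=50,ang=8.59):
    """equal rows to TCP p, tool x at heading yaw (deg), tool pointing down; tool-frame shifts simulated row by row"""
    p0,r0,_=tool();x=np.array([np.cos(np.radians(yaw)),np.sin(np.radians(yaw)),0]);y=np.array([0,0,-1.]);r1=R.from_matrix(np.c_[x,y,np.cross(x,y)])
    rv=(r0.inv()*r1).as_rotvec();n=int(max(1,np.ceil(np.linalg.norm(np.array(p)-p0)*1000/step),np.ceil(np.degrees(np.linalg.norm(rv))/ang)))
    print('n',n,'turn/row',np.degrees(rv/n).round(2))
    for i in range(n):
        r=r0*R.from_rotvec(rv*i/n);print(i,(r.inv().apply(np.array(p)-p0)*1000/n).round(1))
def st():
    p,r,o=tool();x=r.apply([1,0,0]);y=r.apply([0,1,0])
    print('t',round(o['t'],2),'p',(p*1000).round(1),'yawx',np.degrees(np.arctan2(x[1],x[0])).round(2),'ydir',y.round(3),'f',np.round(o['ft_force'],1),'m',np.round(o['ft_torque'],2),'q',np.round(o['qpos'],2),'open',round(o['opening'],4))
E
python3 - <<'E'
from h import *
st()
T=np.load('top.npz');P=cloud('top',T['d']).reshape(-1,3)
for x0,x1 in((.2,.4),(.4,.5),(.5,.6)):
  for y0 in np.arange(-.5,.6,.1):
    q=P[(P[:,0]>x0)&(P[:,0]<x1)&(P[:,1]>y0)&(P[:,1]<y0+.1)]
    if len(q):print((x0,x1,round(y0,1)),'zmax',q[:,2].max().round(3))
E
```

```text
t 0.1 p [ 176.1 -599.   221.7] yawx -73.63 ydir [-0.     0.002 -1.   ] f [-0.  -0.2 -0.2] m [-0.02 -0.03 -0.01] q [-1.46  0.53  1.43 -0.    1.18 -0.18] open 0.0873
(0.2, 0.4, np.float64(-0.5)) zmax -0.845
(0.2, 0.4, np.float64(-0.4)) zmax -0.846
(0.2, 0.4, np.float64(-0.3)) zmax -0.844
(0.2, 0.4, np.float64(-0.2)) zmax -0.844
(0.2, 0.4, np.float64(-0.1)) zmax 0.406
(0.2, 0.4, np.float64(-0.0)) zmax 0.43
(0.2, 0.4, np.float64(0.1)) zmax 0.046
(0.2, 0.4, np.float64(0.2)) zmax 0.05
(0.2, 0.4, np.float64(0.3)) zmax 1.083
(0.2, 0.4, np.float64(0.4)) zmax 0.061
(0.2, 0.4, np.float64(0.5)) zmax 0.062
(0.4, 0.5, np.float64(-0.5)) zmax -0.845
(0.4, 0.5, np.float64(-0.4)) zmax -0.845
(0.4, 0.5, np.float64(-0.3)) zmax -0.846
(0.4, 0.5, np.float64(-0.2)) zmax 0.003
(0.4, 0.5, np.float64(-0.1)) zmax 0.005
(0.4, 0.5, np.float64(-0.0)) zmax 0.109
(0.4, 0.5, np.float64(0.1)) zmax 0.101
(0.4, 0.5, np.float64(0.2)) zmax 0.125
(0.4, 0.5, np.float64(0.3)) zmax 0.061
(0.4, 0.5, np.float64(0.4)) zmax 0.062
(0.4, 0.5, np.float64(0.5)) zmax 0.022
(0.5, 0.6, np.float64(-0.5)) zmax -0.845
(0.5, 0.6, np.float64(-0.4)) zmax -0.854
(0.5, 0.6, np.float64(-0.1)) zmax 0.008
(0.5, 0.6, np.float64(-0.0)) zmax 0.11
(0.5, 0.6, np.float64(0.1)) zmax 0.109
(0.5, 0.6, np.float64(0.2)) zmax 0.007
(0.5, 0.6, np.float64(0.3)) zmax 0.022
(0.5, 0.6, np.float64(0.4)) zmax 0.023
(0.5, 0.6, np.float64(0.5)) zmax 0.028
```

{"name": "step_arm", "arguments": {"rows": [[[-20,0,45],[0,-4.8,0],1],[[-20,0,45],[0,-4.8,0],1],[[-20,0,45],[0,-4.8,0],1],[[-20,0,45],[0,-4.8,0],1],[[-20,0,45],[0,-4.8,0],1],[[-20,0,45],[0,-4.8,0],1],[[-20,0,45],[0,-4.8,0],1],[[-20,0,45],[0,-4.8,0],1]], "grip_force": 30}}

```text
t: 0.9
position: [0.3859, -0.2734, 0.2178]
tcp_rot: [-1.52, 0.47, -0.471]
ft_force: [-0.0, 0.2, -0.5]
opening: 0.0873
```

{"name": "step_arm", "arguments": {"rows": [[[-4,0,48],[0,-6,0],1],[[-4,0,48],[0,-6,0],1],[[-4,0,48],[0,-6,0],1],[[-4,0,48],[0,-6,0],1],[[-4,0,48],[0,-6,0],1],[[-4,0,48],[0,-6,0],1],[[-4,0,48],[0,-6,0],1],[[-4,0,48],[0,-6,0],1]]}}

```text
t: 1.7
position: [0.4401, 0.1118, 0.2169]
tcp_rot: [-1.56, -0.215, 0.209]
ft_force: [-0.1, -0.7, -0.1]
opening: 0.087
```

Run:
```python
from h import *
st();plan([.4755,.4155,.13],72.5)
```

```text
t 1.7 p [440.1 111.8 216.9] yawx 15.48 ydir [ 0.004  0.    -1.   ] f [-0.1 -0.7 -0.1] m [ 0.04 -0.12 -0.02] q [ 0.    0.31  1.85  0.    0.98 -0.27] open 0.087
n 7 turn/row [ 0.02 -8.15  0.03]
0 [16.4 12.5 40.5]
1 [22.  12.5 37.7]
2 [27.1 12.5 34.2]
3 [31.7 12.5 30. ]
4 [35.6 12.5 25.2]
5 [38.9 12.4 19.9]
6 [41.3 12.4 14.2]
```

{"name": "step_arm", "arguments": {"rows": [[[16,0,41],[0,-8.2,0],1],[[22,0,38],[0,-8.2,0],1],[[27,0,34],[0,-8.2,0],1],[[32,15,30],[0,-8.2,0],1],[[36,20,25],[0,-8.2,0],1],[[39,25,20],[0,-8.2,0],1],[[41,25,14],[0,-8,0],1]]}}

```text
t: 2.4
position: [0.4657, 0.4276, 0.134]
tcp_rot: [-1.322, -1.025, 1.012]
ft_force: [0.9, -1.1, 0.4]
opening: 0.087
```

Run:
```python
from h import *
st()
p,d=read_camera('top');X=cloud('top',d);np.savez('top2.npz',p=p,d=d)
cv2.imwrite('pics/t2.png',cv2.resize(p[130:290,180:380],(800,640))[:600,:,::-1])
plan([.4753,.4156,.1],72.5)
```

```text
t 2.4 p [465.7 427.6 134. ] yawx 75.31 ydir [ 0.008  0.003 -1.   ] f [ 0.9 -1.1  0.4] m [ 0.07 -0.14  0.03] q [ 0.57  0.64  1.5  -0.    1.   -0.75] open 0.087
n 1 turn/row [0.19 3.18 0.38]
0 [-14.5  29.1 -14.6]
```

View pics/t2.png

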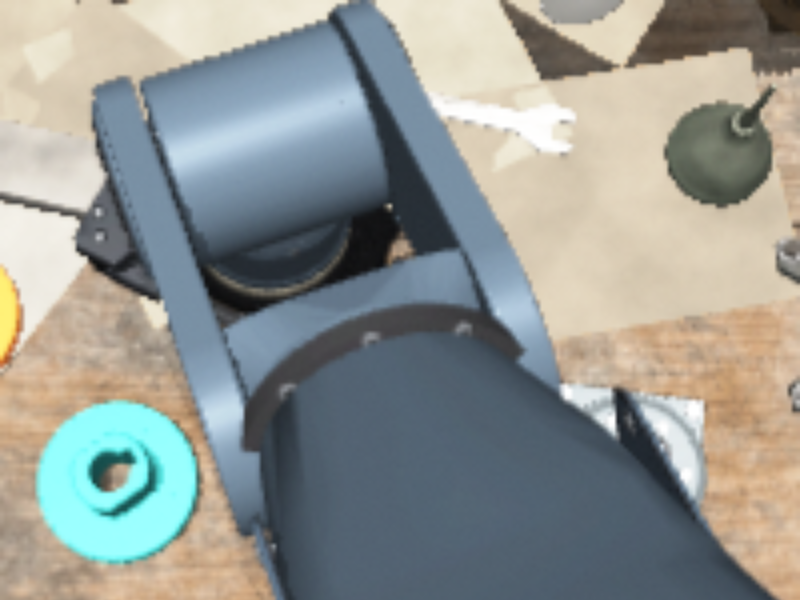

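The arm hides the pulley from the top camera, so I'll go on the first measurement and settle above it.

{"name": "step_arm", "arguments": {"rows": [[[-14.5,20,-14.6],[0,3.2,0],1],[[0,0,0],[0,0,0],1],[[0,0,0],[0,0,0],1]]}}

```text
t: 2.75
position: [0.4727, 0.4182, 0.105]
tcp_rot: [-1.334, -0.985, 0.982]
ft_force: [-0.0, -0.5, 0.3]
opening: 0.0871
```

Run:
```python
from h import *
st();plan([.4753,.4156,.023],72.5,20)
p,d=read_camera('scene')
cv2.imwrite('pics/s2.png',cv2.resize(p[150:270,220:380],(800,600))[:,:,::-1])
```

```text
t 2.75 p [472.7 418.2 105. ] yawx 72.7 ydir [-0.     0.003 -1.   ] f [-0.  -0.5  0.3] m [ 0.08 -0.17 -0.02] q [ 0.55  0.68  1.52  0.    0.95 -0.73] open 0.0871
n 5 turn/row [-0.01  0.04  0.04]
0 [-0.4 16.4 -0.7]
1 [-0.4 16.4 -0.7]
2 [-0.4 16.4 -0.7]
3 [-0.4 16.4 -0.6]
4 [-0.3 16.4 -0.6]
```

View pics/s2.png

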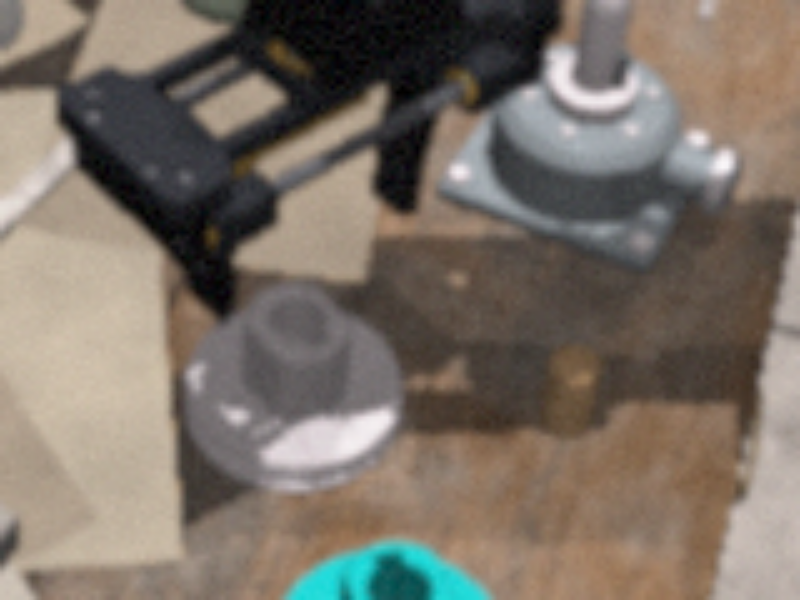

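The fingers (crop 215,290 and 400,190) straddle the boss (295,330). The pump is clear, so I'll descend.

{"name": "step_arm", "arguments": {"rows": [[[-2,20,-3],[0,0,0],1],[[0,20,0],[0,0,0],1],[[0,20,0],[0,0,0],1],[[0,12,0],[0,0,0],1],[[0,0,0],[0,0,0],1],[[0,0,0],[0,0,0],1]]}}

```text
t: 3.4
position: [0.4788, 0.4164, 0.0403]
tcp_rot: [-1.336, -0.994, 0.97]
ft_force: [-0.4, -0.1, 0.0]
opening: 0.0873
```

Run:
```python
from h import *
st();plan([.4753,.4156,.023],72.5,20)
```

```text
t 3.4 p [478.8 416.4  40.3] yawx 72.6 ydir [ 0.011  0.01  -1.   ] f [-0.4 -0.1  0. ] m [ 0.01 -0.17 -0.01] q [ 0.54  0.77  1.55  0.    0.81 -0.73] open 0.0873
n 1 turn/row [0.4  0.1  0.74]
0 [-2.1 17.3  3.2]
```

{"name": "step_arm", "arguments": {"rows": [[[-2,10,3.2],[0.4,0,0.7],1],[[0,6,0],[0,0,0],1],[[0,0,0],[0,0,0],1],[[0,0,0],[0,0,0],1]]}}

```text
t: 3.8
position: [0.4765, 0.4166, 0.026]
tcp_rot: [-1.338, -0.986, 0.979]
ft_force: [-0.6, -0.4, -0.2]
opening: 0.0869
```

Run:
```python
from h import *
st();plan([.4753,.4156,.023],72.5,20)
```

```text
t 3.8 p [476.5 416.6  26. ] yawx 72.61 ydir [ 0.004  0.002 -1.   ] f [-0.6 -0.4 -0.2] m [ 0.11 -0.12  0.06] q [ 0.54  0.8   1.55  0.    0.8  -0.73] open 0.0869
n 1 turn/row [0.15 0.11 0.19]
0 [-1.3  3.   0.9]
```

{"name": "step_arm", "arguments": {"rows": [[[-1,3,1],[0,0,0],1],[[0,0,0],[0,0,0],-1],[[0,0,0],[0,0,0],-1],[[0,0,0],[0,0,0],-1],[[0,0,0],[0,0,0],-1],[[0,0,0],[0,0,0],-1],[[0,0,0],[0,0,0],-1],[[0,0,0],[0,0,0],-1]], "grip_force": 45}}

```text
t: 4.6
position: [0.4755, 0.4161, 0.0233]
tcp_rot: [-1.338, -0.987, 0.978]
ft_force: [0.5, -3.3, 0.5]
opening: 0.0391
```

Run:
```python
from h import *
st()
```

```text
t 4.6 p [475.5 416.1  23.3] yawx 72.62 ydir [ 0.005  0.003 -1.   ] f [ 0.5 -3.3  0.5] m [-0.34 -0.18  0.01] q [ 0.54  0.8   1.55  0.    0.79 -0.73] open 0.0391
```

{"name": "step_arm", "arguments": {"rows": [[[0,0,0],[0,0,0],-1],[[0,0,0],[0,0,0],-1],[[0,-10,0],[0,0,0],-1],[[0,-20,0],[0,0,0],-1],[[0,-20,0],[0,0,0],-1],[[0,-10,0],[0,0,0],-1],[[0,0,0],[0,0,0],-1]]}}

```text
t: 5.3
position: [0.4727, 0.4145, 0.0837]
tcp_rot: [-1.337, -0.981, 0.985]
ft_force: [0.2, -1.2, -4.6]
opening: 0.0375
```

Run:
```python
from h import *
st();plan([.425,.36,.17],72.5,25)
```

```text
t 5.3 p [472.7 414.5  83.7] yawx 72.61 ydir [-0.002 -0.001 -1.   ] f [ 0.2 -1.2 -4.6] m [ 0.11 -0.21 -0.04] q [ 0.54  0.71  1.53  0.    0.91 -0.73] open 0.0375
n 5 turn/row [-0.02  0.02 -0.02]
0 [-13.3 -17.2   5.9]
1 [-13.3 -17.2   5.9]
2 [-13.3 -17.2   5.8]
3 [-13.3 -17.3   5.8]
4 [-13.3 -17.3   5.8]
```

Force z of −4.6 N matches about 0.4 kg, so it is held. Next I'll lift clear towards the pump.

{"name": "step_arm", "arguments": {"rows": [[[-13,-17,6],[0,0,0],-1],[[-13,-17,6],[0,0,0],-1],[[-13,-17,6],[0,0,0],-1],[[-13,-17,6],[0,0,0],-1],[[-13,-17,6],[0,0,0],-1],[[0,0,0],[0,0,0],-1]]}}

```text
t: 5.9
position: [0.4199, 0.3579, 0.1666]
tcp_rot: [-1.336, -0.973, 0.993]
ft_force: [0.1, 0.2, -3.5]
opening: 0.0377
```

Run:
```python
from h import *
st();plan([.425,.33,.172],110,30,6)
for n in('scene',):
    p,d=read_camera(n);np.savez('held.npz',p=p,d=d)
    cv2.imwrite('pics/s3.png',cv2.resize(p[110:260,220:420],(800,600))[:,:,::-1])
```

```text
t 5.9 p [419.9 357.9 166.6] yawx 72.62 ydir [-0.011 -0.006 -1.   ] f [ 0.1  0.2 -3.5] m [ 0.15 -0.25  0.02] q [ 0.5   0.51  1.67  0.    0.98 -0.76] open 0.0377
n 7 turn/row [-0.09 -5.34 -0.05]
0 [-3.6 -0.8 -1.9]
1 [-3.8 -0.8 -1.5]
2 [-3.9 -0.8 -1.2]
3 [-4.  -0.8 -0.8]
4 [-4.  -0.8 -0.4]
5 [-4.1 -0.8 -0.1]
6 [-4.  -0.8  0.3]
```

View pics/s3.png

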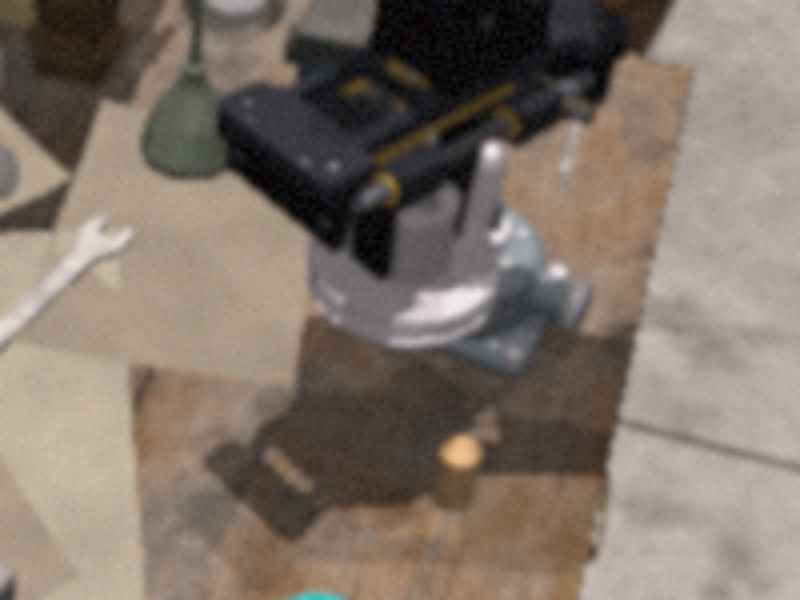

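Run:
```python
from h import *
from scipy.optimize import least_squares
D=np.load('held.npz');X=cloud('scene',D['d']).reshape(-1,3)
for lo,hi in((.142,.148),(.148,.152),(.152,.158),(.159,.164)):
    q=X[(X[:,2]>lo)&(X[:,2]<hi)&(np.hypot(X[:,0]-.42,X[:,1]-.358)<.06)]
    q=q[q[:,1]>.36]
    if len(q)>10:
        s=least_squares(lambda c:np.hypot(q[:,0]-c[0],q[:,1]-c[1])-.048,[.42,.358],loss='soft_l1',f_scale=.001);print(lo,len(q),s.x.round(4),np.abs(s.fun).mean())
zz=X[(np.hypot(X[:,0]-.42,X[:,1]-.358)<.052)&(X[:,2]>.12)][:,2];print(np.percentile(zz,[1,3,10]))
st();plan([.4385,.2125,.178],109,25)
```

```text
0.142 98 [0.4188 0.3553] 0.0010155501580002032
0.148 109 [0.4195 0.3529] 0.0013172949208898174
0.152 22 [0.4209 0.3538] 0.0010073805745863045
0.159 465 [0.4211 0.3452] 0.006597212864454731
[0.14672746 0.14997646 0.16126551]
t 5.95 p [420.4 358.4 165.7] yawx 72.61 ydir [-0.011 -0.005 -1.   ] f [ 0.3  0.3 -3.4] m [ 0.09 -0.2  -0.  ] q [ 0.5   0.51  1.66  0.    0.98 -0.76] open 0.0376
n 6 turn/row [-0.1  -6.07 -0.05]
0 [-22.3  -2.  -10.1]
1 [-23.3  -2.   -7.7]
2 [-23.9  -2.   -5.2]
3 [-24.4  -2.   -2.7]
4 [-24.5  -2.   -0.1]
5 [-24.4  -2.    2.5]
```

{"name": "step_arm", "arguments": {"rows": [[[-22,-3,-10],[0,-6,0],-1],[[-23,-3,-7.7],[0,-6,0],-1],[[-24,-2,-5],[0,-6,0],-1],[[-24,-2,-2.7],[0,-6,0],-1],[[-24.5,-2,0],[0,-6,0],-1],[[-24,-1,2.5],[0,-6,0],-1],[[0,0,0],[0,0,0],-1],[[0,0,0],[0,0,0],-1]]}}

```text
t: 6.75
position: [0.4424, 0.2118, 0.1707]
tcp_rot: [-1.011, -1.449, 1.472]
ft_force: [-0.8, 0.8, -4.5]
opening: 0.0378
```

Run:
```python
from h import *
st();plan([.4388,.2123,.165],109,25)
```

```text
t 6.75 p [442.4 211.8 170.7] yawx 110.14 ydir [-0.016 -0.005 -1.   ] f [-0.8  0.8 -4.5] m [ 0.12 -0.15  0.01] q [ 0.22  0.43  1.81 -0.    0.92 -1.7 ] open 0.0378
n 1 turn/row [-0.93  1.14  0.03]
0 [1.7 5.7 3.1]
```

{"name": "step_arm", "arguments": {"rows": [[[1.7,0,3.1],[-0.9,0,0],-1],[[0,0,0],[0,0,0],-1],[[0,0,0],[0,0,0],-1]]}}

```text
t: 7.05
position: [0.4383, 0.2141, 0.1693]
tcp_rot: [-1.02, -1.463, 1.462]
ft_force: [-0.1, 0.9, -5.2]
opening: 0.0377
```

Run:
```python
from h import *
st();plan([.4388,.2123,.148],110,25)
P=[]
for n,(r0,c0) in(('top',(200,285)),('scene',(110,290))):
    p,d=read_camera(n);P.append(cv2.resize(p[r0:r0+100,c0:c0+100],(400,400)))
cv2.imwrite('pics/over.png',np.hstack(P)[:,:,::-1])
```

```text
t 7.05 p [438.3 214.1 169.3] yawx 110.14 ydir [-0.001  0.001 -1.   ] f [-0.1  0.9 -5.2] m [ 0.12 -0.16 -0.04] q [ 0.22  0.43  1.83  0.    0.89 -1.7 ] open 0.0377
n 1 turn/row [-0.05  0.14  0.1 ]
0 [-1.9 21.3  0.1]
```

View pics/over.png

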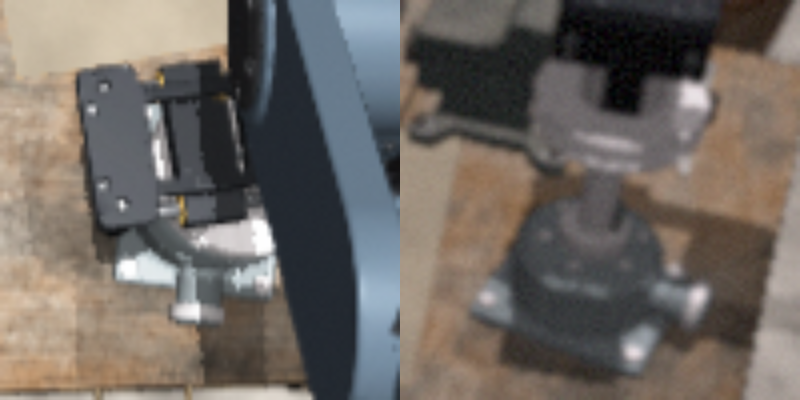

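Pulley hangs centred over the shaft. I'll lower it in small rows and watch the force.

{"name": "step_arm", "arguments": {"rows": [[[-1.9,8,0],[0,0,0],-1],[[0,8,0],[0,0,0],-1],[[0,6,0],[0,0,0],-1],[[0,4,0],[0,0,0],-1],[[0,0,0],[0,0,0],-1]]}}

```text
t: 7.65
position: [0.4388, 0.2128, 0.1409]
tcp_rot: [-1.019, -1.463, 1.463]
ft_force: [-0.1, -0.5, -3.7]
opening: 0.0375
```

Run:
```python
from h import *
st();plan([.4388,.2123,.125],110,25)
```

```text
t 7.65 p [438.8 212.8 140.9] yawx 110.19 ydir [-0.002  0.001 -1.   ] f [-0.1 -0.5 -3.7] m [ 0.16 -0.11 -0.02] q [ 0.22  0.47  1.85  0.    0.82 -1.7 ] open 0.0375
n 1 turn/row [-0.06  0.19  0.11]
0 [-0.5 15.9  0.1]
```

{"name": "step_arm", "arguments": {"rows": [[[-0.3,4,0],[0,0,0],-1],[[0,4,0],[0,0,0],-1],[[0,4,0],[0,0,0],-1],[[0,3,0],[0,0,0],-1],[[0,0,0],[0,0,0],-1]]}}

```text
t: 8.15
position: [0.4398, 0.2124, 0.1247]
tcp_rot: [-1.021, -1.464, 1.463]
ft_force: [0.2, 0.2, -3.7]
opening: 0.0378
```

Run:
```python
from h import *
st()
```

```text
t 8.15 p [439.8 212.4 124.7] yawx 110.19 ydir [-0.     0.001 -1.   ] f [ 0.2  0.2 -3.7] m [ 0.08 -0.11 -0.01] q [ 0.22  0.5   1.86  0.    0.78 -1.7 ] open 0.0378
```

No contact yet, and it is threaded. On to the key level (TCP ≈ 0.1085).

{"name": "step_arm", "arguments": {"rows": [[[0,4,0],[0,0,0],-1],[[0,4,0],[0,0,0],-1],[[0,3,0],[0,0,0],-1],[[0,3,0],[0,0,0],-1],[[0,2,0],[0,0,0],-1],[[0,2,0],[0,0,0],-1]]}}

```text
t: 8.75
position: [0.4401, 0.2125, 0.1055]
tcp_rot: [-1.021, -1.465, 1.462]
ft_force: [-0.3, 0.0, -3.3]
opening: 0.0375
```

Run:
```python
from h import *
st()
```

```text
t 8.75 p [440.1 212.5 105.5] yawx 110.18 ydir [ 0.001  0.001 -1.   ] f [-0.3  0.  -3.3] m [ 0.03 -0.15 -0.01] q [ 0.22  0.54  1.88  0.    0.73 -1.7 ] open 0.0375
```

{"name": "step_arm", "arguments": {"rows": [[[0,2,0],[0,0,0],-1],[[0,2,0],[0,0,0],-1],[[0,2,0],[0,0,0],-1]]}}

```text
t: 9.05
position: [0.4402, 0.2125, 0.0991]
tcp_rot: [-1.021, -1.465, 1.462]
ft_force: [0.5, -1.2, -2.8]
opening: 0.0375
```

Run:
```python
from h import *
st()
```

```text
t 9.05 p [440.2 212.5  99.1] yawx 110.19 ydir [ 0.001  0.001 -1.   ] f [ 0.5 -1.2 -2.8] m [ 0.06 -0.07 -0.06] q [ 0.22  0.55  1.88  0.    0.71 -1.7 ] open 0.0375
```

It is about 9 mm below key level with no reaction, so the keyway is over the key. Easing it onto the shoulder.

{"name": "step_arm", "arguments": {"rows": [[[0,2,0],[0,0,0],-1],[[0,2,0],[0,0,0],-1],[[0,2,0],[0,0,0],-1],[[0,1.5,0],[0,0,0],-1],[[0,1,0],[0,0,0],-1]]}}

```text
t: 9.55
position: [0.4404, 0.2125, 0.0898]
tcp_rot: [-1.021, -1.465, 1.462]
ft_force: [-0.3, 0.1, -3.4]
opening: 0.0375
```

Run:
```python
from h import *
st()
```

```text
t 9.55 p [440.4 212.5  89.8] yawx 110.19 ydir [ 0.001  0.001 -1.   ] f [-0.3  0.1 -3.4] m [ 0.09 -0.14  0.  ] q [ 0.22  0.57  1.89  0.    0.69 -1.7 ] open 0.0375
```

{"name": "step_arm", "arguments": {"rows": [[[0,1,0],[0,0,0],-1],[[0,1,0],[0,0,0],-1],[[0,1,0],[0,0,0],-1]]}}

```text
t: 9.85
position: [0.4404, 0.2125, 0.0882]
tcp_rot: [-1.022, -1.466, 1.462]
ft_force: [-3.0, -1.9, 9.8]
opening: 0.0377
```

Run:
```python
from h import *
st()
```

```text
t 9.85 p [440.4 212.5  88.2] yawx 110.2 ydir [ 0.001  0.001 -1.   ] f [-3.  -1.9  9.8] m [-0.02  0.35  0.01] q [ 0.22  0.57  1.89  0.    0.68 -1.7 ] open 0.0377
```

Contact force of +10 N at exactly the expected height, so it is home. Release and retreat upward.

{"name": "step_arm", "arguments": {"rows": [[[0,0,0],[0,0,0],0.4],[[0,0,0],[0,0,0],0.4],[[0,0,0],[0,0,0],0.4],[[0,0,0],[0,0,0],0.4],[[0,0,0],[0,0,0],0.4],[[0,-10,0],[0,0,0],0.4],[[0,-20,0],[0,0,0],0.4],[[0,-30,0],[0,0,0],0.4]]}}

```text
t: 10.65
position: [0.439, 0.2122, 0.1486]
tcp_rot: [-1.018, -1.461, 1.464]
ft_force: [0.3, -0.2, -1.1]
opening: 0.0607
```

{"name": "step_arm", "arguments": {"rows": [[[0,-30,0],[0,0,0],0.4],[[0,-30,0],[0,0,0],0.4],[[-25,0,30],[0,0,0],0.4],[[-30,0,30],[0,0,0],0.4],[[-30,0,25],[0,0,0],0.4],[[-30,0,15],[0,0,0],0.4],[[-30,0,0],[0,0,0],0.4],[[0,0,0],[0,0,0],0.4]]}}

```text
t: 11.45
position: [0.3982, 0.0382, 0.2205]
tcp_rot: [-1.032, -1.481, 1.46]
ft_force: [0.7, 0.2, -0.1]
opening: 0.061
```

Run:
```python
from h import *
st()
P=[]
for n,(r0,c0) in(('top',(200,285)),('scene',(110,290))):
    p,d=read_camera(n);P.append(cv2.resize(p[r0:r0+100,c0:c0+100],(400,400)))
    Q=cloud(n,d).reshape(-1,3);q=Q[np.hypot(Q[:,0]-.439,Q[:,1]-.2125)<.05]
    for lo,hi in((.077,.09),(.118,.13)):
        a=q[(q[:,2]>lo)&(q[:,2]<hi)];print(n,lo,len(a),a.mean(0).round(4) if len(a) else '',np.median(a[:,2]) if len(a) else '')
cv2.imwrite('pics/end.png',np.hstack(P)[:,:,::-1])
```

```text
t 11.45 p [398.2  38.2 220.5] yawx 110.48 ydir [ 0.017  0.002 -1.   ] f [ 0.7  0.2 -0.1] m [ 0.15 -0.12  0.01] q [-0.19  0.22  1.98  0.01  0.93 -2.12] open 0.061
top 0.077 1017 [0.438  0.2151 0.0826] 0.08261211828812469
top 0.118 250 [0.4409 0.2139 0.122 ] 0.12212411317352767
scene 0.077 585 [0.4349 0.2246 0.0831] 0.08299900377268424
scene 0.118 193 [0.439  0.2141 0.122 ] 0.1223426851272789
```

View pics/end.png

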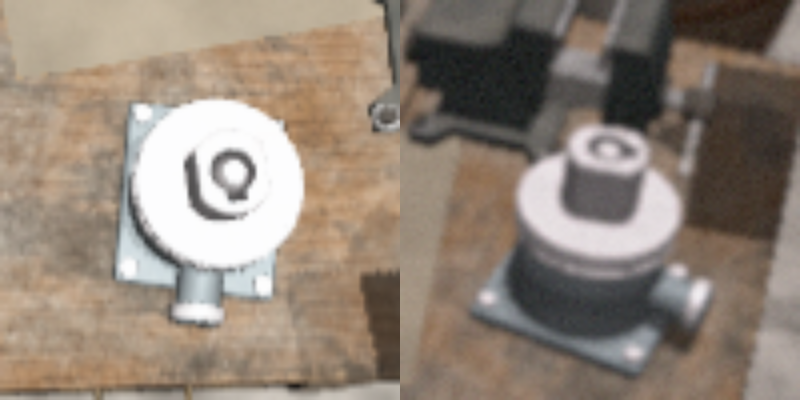

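The pulley is seated: disc top at 0.083 m and boss top at 0.122–0.123 m, as expected. It sits level, and the arm is clear.

```bash
python3 -c "
from h import *
print(job_done())"
```

```text
the job is handed in; nothing more can be done
None
```

The grey pulley is on the pump shaft, boss up, with its keyway over the key and fully home on the shoulder. I let go of it, moved the arm clear, and handed the job in at about 11.5 s.

- **Fitting:** I gripped the boss by its flats and turned the pulley about 38° so its keyway faced where the images showed the key. It dropped over the key at the first try, so I did not need to search by feel.
- **Force:** The wrist reading was about 10 N at the shoulder.
- **Height and level:** Afterwards the cameras put the disc top at 83 mm and the boss top at about 122 mm. Fully home would be 83 and 123 mm. The pulley looked level in both views.
- **Centring:** I did not measure this separately. The boss top's centre was within about 2–3 mm of the shaft position I had measured, which is near camera accuracy.
- **Things around it:** I planned the moves clear of the oil can, spanner and cork and felt no contact with them, but I did not measure their positions again at the end.
- **Disagreement:** One depth fit of the pulley while it hung in the gripper was 3–5 mm off the gripper's own position. I put that down to the V-groove, and the fitting went in without contact.

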